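# Seat and lock the trimming chuck on the small pottery wheel

### The job

Take the orange trimming chuck from the green rolling board and fit it on the pottery wheel's sprung drive: the angle of the drive's cross slot is not known, so press lightly, never hard, and turn the chuck until its cross key drops in and the flange sits flush. Let the chuck stay there and then slide the red lock fully towards it, so that its tongue reaches over the flange. Leave the jar, mug, bowl and rolling pin where they are.

Things in the scene. Friction and masses are not known exactly. Their poses are not given: they have to be found in the camera images.
- chuck: Loose orange trimming chuck, 190 g (varies), 60 mm tall. Origin: centre of its underside, z up. From the bottom: steel cross key 10 mm high (bars 56 mm long, the one along its x 7 mm wide, the one along its y 17 mm wide), flange 72 mm in diameter from z = 10 to 16 mm, plain round grip 46 mm in diameter up to z = 60 mm. Starts standing on its key on the green board between the cream slats.
- wheel: White and grey table-top pottery wheel, fixed to the table, 220 mm (its x) by 190 mm (its y), flat deck 90 mm above the table. Origin: on the table, on the drive's vertical axis, z up. The lock lies on its +x side.
- seat (a point): Point on the drive's axis, level with the top of its four aluminium pads, 110 mm above the table when unloaded. It sinks with the spring but does not turn: its axes are the wheel's and do NOT show the slot's angle, which differs every time. With the key on top of the pads the chuck's origin is level with this point; fully home (flange resting on the pads) it lies 10 mm below.
- slot_floor (a point): Floor centre of the drive's cross slot, 12 mm below seat. Of its two 60 mm long slots one is 12 mm wide (for the 7 mm bar), the other 22 mm (for the 17 mm bar), so the key fits two ways round. The narrow one lies up to 70 degrees either side of the wheel's x. The drive is sprung: sinks from 4.5 N, solid 10 mm down at 12.5 N. It turns stiffly (0.3 N m), along with the key if pressed over 12 N.
- lock (a joint): Slide of the red lock, m: 0 = open (starts at 0 to 0.003), 0.016 = closed (hard stop). It moves along the wheel's -x, towards the drive, with about 2 N of friction, and stays where left. Its tongue, 16 mm wide, underside 119 mm above the table, passes 3 mm over the flange of a chuck that is fully home and runs into the flange of one that is not.
- lock_tab (a point): On the lock's upright red tab, centre of its top (145 mm above the table). The tab is 30 mm long along the wheel's x, 14 mm thick along the wheel's y and rises straight from the deck; it can be pinched from above across its thickness. It is 77 mm from the drive's axis when open.
- board: Fixed dark green rolling board 290 mm (its x) by 250 mm (its y), 8 mm thick, with cream slats on it along both long sides (4 mm high, 45 mm wide). Origin: centre of its underside.
- pin: Bystander: loose wooden rolling pin, 36 mm in diameter, 240 mm long along its y, lying across the slats between small chocks near the board's +x end. Origin: bottom middle.
- jar: Bystander: blue glaze jar with a white lid, 64 mm in diameter, 85 mm tall. Origin: centre of its underside.
- mug: Bystander: white mug, 76 mm in diameter, 85 mm tall, handle at its +y. Origin: centre of its underside.
- bowl: Bystander: terracotta bowl, 104 mm in diameter, 45 mm tall. Origin: centre of its underside.
Mind the look-alikes: they are no part of the job. What is shaped like the chuck but turquoise is not meant.

How it is judged:
By the outcome, as a careful person would: the job done as asked, in the order asked, and still so for the second after the job is handed in, with the robot touching nothing.
It also fails if it takes over 67 s, if anything falls off the work surface, if the arm or the gripper's body presses on something with over 40 N, if the wrist force passes 120 N, or if a joint passes its speed limit or range.

### The arm

A 7-joint arm with a two-finger parallel gripper is mounted at the origin on the work surface. World frame = base frame: x ahead of the robot, y to its left, z up, the work surface at z = 0. Lengths are in m, angles in rad, forces in N, time in s.
With the tool pointing down it reaches from about 0.425 to 0.95 m from the base axis. Payload 16.7 kg.
Tool frame: the origin (TCP) lies midway between the tips of the shut fingers; the grasp point (between the pads) lies 19 mm behind it; z points along the fingers, y is the line along which they close (so a half turn about z gives the same grasp; the last joint's range is limited). The gripper opens to 94 mm and grips with 3 to 60 N. Pads are 16 mm wide; open, the fingers measure 119 mm over their backs; the gripper's body (75 mm by 177 mm) begins 78 mm behind the grasp point.
Start: joints at [-1.302, 0.426, 0.074, 1.606, -0.034, 1.111, -0.067], TCP at [0.274, 0.617, 0.205] pointing down, gripper open.
Joint ranges: [-2.85, 2.85], [-0.5, 2.14], [-1.23, 1.37], [0.21, 2.46], [-1.02, 4.16], [0.16, 2.05], [-2.73, 2.73]. Speed limits (rad/s): [1.89, 1.89, 2.39, 2.39, 3.01, 3.01, 3.01].

### API

Orientations are given as a unit quaternion [x, y, z, w].
In Python, from plant import r gives the robot as it stands. The module is installed in compiled form; this text tells all that it offers.
- The arm moves only by the shell command python3 -m handwheel 'ROWS' [FORCE]. ROWS is JSON, a list of rows, each an object of numbers: "tx", "ty", "tz": the shift along the tool's x, y, z normalised to -1 to 1, where 1 is 0.075 m; "ax", "ay", "az": the turn, a rotation vector about the tool's x, y, z normalised to -1 to 1, where 1 is 2 rad; "gripper": the gripper command: -1 is fully open, 1 is shut, values between are in proportion. A call has exactly 8 rows; each row shifts and turns the commanded pose from where the row before left it, along the tool's axes as they then stand; what a row does not reach is not made up. A row lasts 1/8 s, in which the tool goes at most 62.5 mm and 10.7 degrees, less where a joint would pass 70% of its speed; a pose out of reach is approached as far as the arm can. A call with a number of a shift or a turn outside -1 to 1 is refused whole. A call with a gripper value outside its range is refused whole. The fingers move at their own pace and stop on an object; FORCE is the grip in N (left out, the last holds). Time passes only in rows, so rows that do not move let the fingers close, or fill a call up. It gives the time, the measured TCP pose, the force, the opening and the grip force at its end, in the units of the state.
- r.sense(): the state, without advancing time (a new reading comes with each control period).
- r.snapshot(name): name is "scene" or "top"; returns the picture (480x640x3 uint8, blue, green, red); there is no depth.
- r.camera_model(name): a dict with "camera_matrix" (3x3 intrinsics, pixels), "R" (3x3) and "t" (3): a world point X has camera coordinates R X + t. Camera axes: x right, y down, z forward; pixel columns grow to the right and rows downward; lengths in m; the calibration is good to about 2 mm. A picture is of the moment at which its call begins. camera_model takes no time and is no camera call.
- r.sign_off(): hands the job in; it is judged then, once.
Trained networks look in the newest picture that a camera, given by its name, has taken for a name from the list of things; names that differ only in an ending like _2 or _b are one class to them, and where a whole thing is asked for, a point or a joint stands for the part that bears it (a point fixed in the world has none). Each returns a list of dicts, best first, with "p" (0 to 1); they miss things now and then, are a little off and sometimes report something else, mostly with a low value. They report only what shows in the picture. A call takes as long as a camera call. They do not tell look-alikes from the thing itself.
- r.outline_of(camera, name): "region" (480x640 bool, what is visible of it) and "pixel" ([column, row] in pixels, amid what is visible of it).
The state is a dict: "t": time; "qpos": joint angles; "dq": joint speeds; "tau": joint torques, N m; "ee_pos": TCP position; "tcp_rot": TCP orientation; "wrist_force": force on the tool from outside, world axes, zero at the start; "wrist_torque": the same for the moment, N m; "finger_gap": opening from 0.0 (shut) to 1.0 (fully open); "gripper_force": force on a finger pad.
Only numpy, scipy, OpenCV 4.12 (cv2) and the standard library are available. Lean on these libraries where they do the work, as an engineer would, in place of code of your own. Each camera call takes 0.05 s, during which the arm holds its last target. There are 200 camera calls.

## Working session

There is one attempt and no reset: what is moved stays moved. The work goes in short steps, Python scripts to look and compute and a shell command to move; the robot and the scene stay as the last step left them, time stands still between calls to the robot, and variables do not carry over. Pictures are saved under pics/ and viewed, at most 10 in all, crops included, and the job is handed in when it is done.

```bash
mkdir -p pics; python3 - <<'E'
from plant import r
import cv2
for c in("scene","top"):
    cv2.imwrite(f"pics/{c}0.png",r.snapshot(c)); m=r.camera_model(c); print(c,m)
    for n in("chuck","wheel","lock_tab","seat","board","lock"):
        try:
            for d in r.outline_of(c,n)[:3]: print(n,round(d["p"],2),d["pixel"],d["region"].sum())
        except Exception as e: print(n,e)
print(r.sense())
E
```

```text
scene {'camera_matrix': array([[576.39479427,   0.        , 319.34944447],
       [  0.        , 576.39479427, 245.10440589],
       [  0.        ,   0.        ,   1.        ]]), 'R': array([[ 0.47404681,  0.88048754, -0.00461735],
       [ 0.55614546, -0.30348118, -0.77369335],
       [-0.68262863,  0.36419895, -0.63354343]]), 't': array([-0.19389444, -0.26237915,  1.52552786])}
chuck 0.88 [109.6, 349.1] 1501
chuck 0.86 [228.4, 285.9] 1236
wheel 0.9 [428.3, 213.8] 9073
lock_tab 0.74 [442.4, 204.8] 375
seat 0.56 [422.6, 191.8] 753
board 0.67 [213.2, 303.4] 11867
lock 0.57 [439.9, 205.4] 359
top {'camera_matrix': array([[608.11833247,   0.        , 329.37196076],
       [  0.        , 608.11833247, 230.70601106],
       [  0.        ,   0.        ,   1.        ]]), 'R': array([[-0.00411904, -0.99993386,  0.01073831],
       [-0.98671969,  0.00232042, -0.16241573],
       [ 0.16238007, -0.0112647 , -0.98666398]]), 't': array([-0.11874899,  0.61938166,  1.16531924])}
chuck 0.81 [394.3, 285.3] 988
chuck 0.63 [502.1, 266.9] 1031
chuck 0.21 [380.7, 161.6] 953
wheel 0.79 [169.0, 282.4] 1201
[... 249 characters left out ...]
887,  0.42607299,  0.07393813,  1.60600259, -0.03410103,
        1.1108034 , -0.0671077 ]), 'dq': array([ 8.29652817e-04,  2.89942691e-04,  2.52337522e-04,  6.57259086e-04,
       -4.76434390e-04, -4.90943077e-06,  8.00885884e-04]), 'tau': array([-4.51971166e-03, -9.35297441e+01,  3.65877025e+00, -4.54512763e+01,
       -4.94848774e-02,  1.27098020e-02,  9.99613576e-06]), 'ee_pos': array([0.27450838, 0.61661993, 0.20548482]), 'tcp_rot': array([ 2.07911312e-01,  9.78147681e-01, -1.17372265e-05, -1.15101453e-05]), 'wrist_force': array([-0.17534721, -0.21119264, -0.63261582]), 'wrist_torque': array([-0.03153973, -0.00061756, -0.00323095]), 'gripper_force': 0.0, 'finger_gap': 1.0028624019995978}
```

View pics/scene0.png

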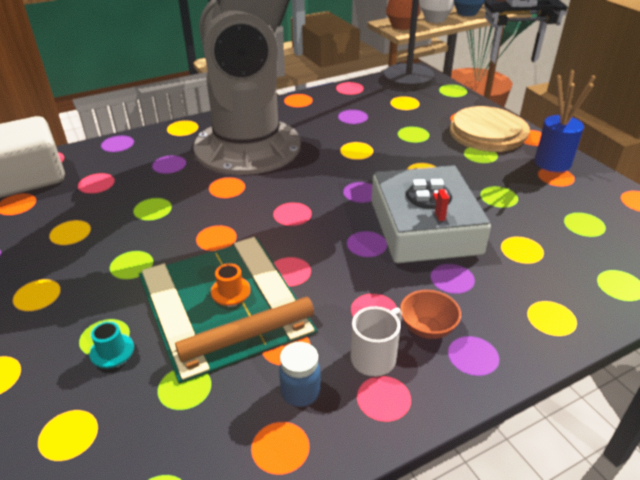

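View pics/top0.png

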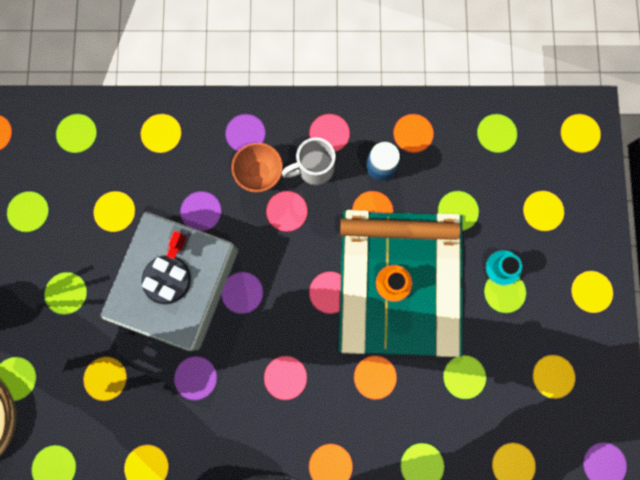

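The orange chuck is at scene (229,285) and top (394,284), standing between the slats. The turquoise look-alike is off the board at top (504,267). The wheel's drive pads are at top (165,279), with the red lock tab at (175,243).

```bash
cat > h.py <<'E'
import numpy as np, cv2
from scipy.optimize import least_squares
from plant import r
M={c:r.camera_model(c) for c in("scene","top")}
def proj(c,X):
    m=M[c]; Y=np.atleast_2d(X)@m["R"].T+m["t"]; p=Y@m["camera_matrix"].T; return p[:,:2]/p[:,2:]
def ray(c,px,z):
    m=M[c]; d=m["R"].T@np.linalg.solve(m["camera_matrix"],[px[0],px[1],1]); o=-m["R"].T@m["t"]; return o+d*(z-o[2])/d[2]
E
python3 - <<'E'
from h import *
a=cv2.imread("pics/top0.png"); b=cv2.imread("pics/scene0.png")
# chuck: orange mask, rough by networks
def mask(im,c,R):
    h=cv2.cvtColor(im,cv2.COLOR_BGR2HSV); m=((h[...,0]>5)&(h[...,0]<17)&(h[...,1]>190)&(h[...,2]>120)).astype(np.uint8)
    k=np.zeros_like(m); cv2.circle(k,c,R,1,-1); m&=k; return m
def ren(c,x,y,z0):
    th=np.linspace(0,2*np.pi,60); m=np.zeros((480*8,640*8),np.uint8)
    for rad,za,zb in((.036,.010,.016),(.023,.016,.060)):
        P=np.vstack([np.c_[x+rad*np.cos(th),y+rad*np.sin(th),0*th+z0+z] for z in(za,zb)])
        cv2.fillConvexPoly(m,cv2.convexHull((proj(c,P)*8).astype(np.int32)),255)
    M_=cv2.moments(m,True); return np.array([M_["m10"]/M_["m00"],M_["m01"]/M_["m00"]])/8, M_["m00"]/64
for c,nm in(("scene","s"),("top","t")):
    best=[d for d in r.outline_of(c,"chuck")]
    tgt={"scene":(229,285),"top":(394,284)}[c]
    d=min(best,key=lambda d:np.hypot(d["pixel"][0]-tgt[0],d["pixel"][1]-tgt[1]))
    reg=d["region"]; ys,xs=np.nonzero(reg); pc=np.array([xs.mean(),ys.mean()])
    s=least_squares(lambda p:ren(c,p[0],p[1],.008)[0]-pc,ray(c,pc,.03)[:2],diff_step=1e-2)
    print(c,"chuck",pc,reg.sum(),ren(c,*s.x,.008)[1],s.x,s.fun)
# pads: white blobs
crop=a[225:345,95:245]; cv2.imwrite("pics/c1.png",cv2.resize(crop,None,fx=5,fy=5,interpolation=cv2.INTER_CUBIC))
crop=b[255:315,190:270]; cv2.imwrite("pics/c2.png",cv2.resize(crop,None,fx=8,fy=8,interpolation=cv2.INTER_CUBIC))
for c in("top","scene"):
  for n,z in(("seat",.11),("lock_tab",.145),("wheel",.09),("pin",.02),("mug",.04),("jar",.04),("bowl",.03)):
    for d in r.outline_of(c,n)[:1]: print(c,n,d["p"],ray(c,d["pixel"],z).round(4))
E
```

```text
scene chuck [229.52993528 286.052589  ] 1236 1242.71875 [ 0.51896134 -0.24640022] [0.00118978 0.00161581]
top chuck [393.46659919 282.45647773] 988 1011.578125 [ 0.51744012 -0.2505074 ] [ 0.00080168 -0.00036414]
top seat 0.79 [0.5197 0.1923 0.11  ]
top lock_tab 0.7 [0.5771 0.1666 0.145 ]
top wheel 0.79 [0.5136 0.1855 0.09  ]
top mug 0.98 [ 0.7646 -0.095   0.04  ]
top jar 0.86 [ 0.7653 -0.2309  0.04  ]
top bowl 0.97 [0.7601 0.0272 0.03  ]
scene seat 0.56 [0.5265 0.1732 0.11  ]
scene lock_tab 0.74 [0.6192 0.1456 0.145 ]
scene wheel 0.9 [0.5716 0.1567 0.09  ]
scene pin 0.83 [ 0.6183 -0.2563  0.02  ]
scene mug 0.91 [ 0.7556 -0.0821  0.04  ]
scene jar 0.72 [0.4464 0.2502 0.04  ]
scene bowl 0.71 [0.7511 0.037  0.03  ]
```

View pics/c1.png

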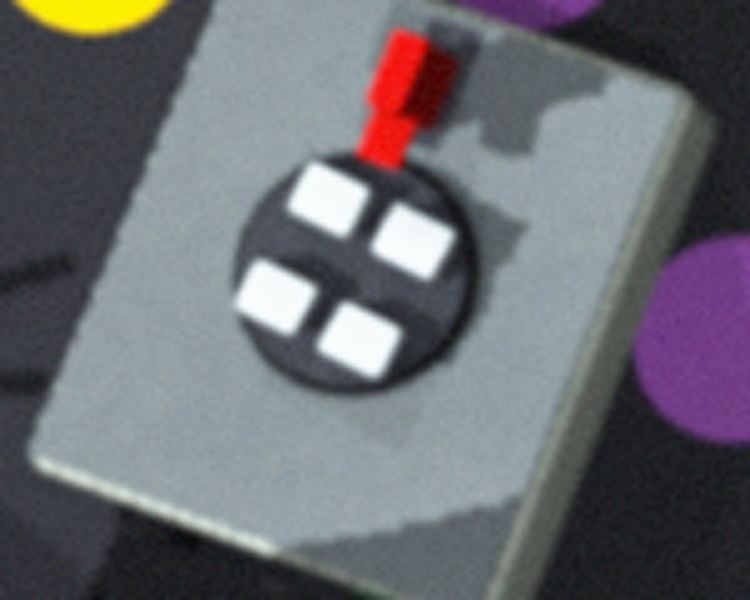

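View pics/c2.png

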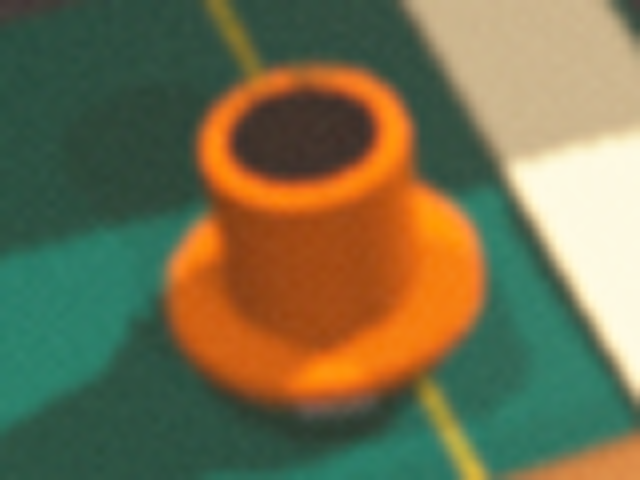

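The drive crop shows four pads. The wider gap separates the upper pair from the lower pair, so the wide slot runs along crop direction (84,41). The chuck crop shows a steel key end peeking out under the flange at crop (340,405).

```bash
python3 - <<'E'
from h import *
a=cv2.imread("pics/top0.png"); 
g=a[225:345,95:245].min(2); m=(cv2.resize(g,None,fx=4,fy=4,interpolation=cv2.INTER_CUBIC)>195).astype(np.uint8)
n,l,st,ce=cv2.connectedComponentsWithStats(m)
P=[]
for i in range(1,n):
    if st[i,4]>600:
        px=(ce[i]+.5)/4-.5+[95,225]; P.append(ray("top",px,.11)); print(px,st[i,4],P[-1].round(4))
P=np.array(P)[:,:2]; print("seat top",P.mean(0))
c=np.array([[328,200],[412,241],[274,297],[360,341]])/5+[95,225]
Q=np.array([ray("top",p,.11)[:2] for p in c]); print("hand",Q.mean(0))
d=(Q[1]-Q[0]+Q[3]-Q[2])/2; e=(Q[0]-Q[2]+Q[1]-Q[3])/2
print("wide slot dir deg",np.degrees(np.arctan2(d[1],d[0])),np.linalg.norm(d),"narrow",np.degrees(np.arctan2(e[1],e[0])),np.linalg.norm(e))
# tab top corners in crop approx: centre of bright top face
for p in([403,72],[388,140]):
    print("lock",ray("top",np.array(p)/5+[95,225],.145 if p[1]<100 else .122)[:2])
E1=[ray("top",np.array(p)/5+[95,225],.09)[:2] for p in([690,90],[495,598])]
e=E1[0]-E1[1]; print("wheel x deg",np.degrees(np.arctan2(e[1],e[0])))
# scene pads
b=cv2.imread("pics/scene0.png"); g=b[165:220,395:455].min(2); m=(cv2.resize(g,None,fx=4,fy=4,interpolation=cv2.INTER_CUBIC)>195).astype(np.uint8)
n,l,st,ce=cv2.connectedComponentsWithStats(m)
for i in range(1,n):
    if st[i,4]>80: px=(ce[i]+.5)/4-.5+[395,165]; print("s",px,st[i,4],ray("scene",px,.11)[:2].round(4))
# key end
for c in((.5185,-.2485),):
  for px in([295,400],[340,405],[385,400]):
    X=ray("scene",np.array(px)/8+[190,255],.013); v=X[:2]-c; print("key",X[:2],np.degrees(np.arctan2(v[1],v[0])),np.linalg.norm(v))
E
```

```text
[160.05179165 264.37298291] 2107 [0.5459 0.1985 0.11  ]
[176.91824389 272.90614518] 2087 [0.5298 0.1663 0.11  ]
[149.36290135 283.95596789] 2149 [0.5092 0.2169 0.11  ]
[166.36555063 292.53493934] 2143 [0.4931 0.1846 0.11  ]
seat top [0.5195084  0.19157606]
hand [0.51855457 0.1905567 ]
wide slot dir deg -116.33108670274903 0.03613046668636363 narrow -26.43468468180835 0.04115008816252151
lock [0.58806462 0.16257176]
lock [0.56587733 0.17281368]
wheel x deg -19.70452894766576
s [436.85080016 181.23350898] 1281 [0.509  0.2221]
s [419.20037788 181.55320207] 1257 [0.4926 0.1895]
s [422.59174107 192.87120536] 1120 [0.5296 0.1709]
s [435.63827434 191.04977876] 113 [0.5369 0.1978]
key [ 0.54255018 -0.26333367] -31.665450206949114 0.028256838445533398
key [ 0.54895138 -0.25490825] -11.884037630301156 0.03111835428517771
key [ 0.55236652 -0.24529923] 5.399055459553445 0.034017437510807165
```

```bash
cat >> h.py <<'E'
def plan(xy,z,yaw):
    "remaining shift in tool axes (normalised, total) if turn is done last, and az total; yaw = world angle of tool y, deg"
    s=r.sense(); from scipy.spatial.transform import Rotation as Ro
    R=Ro.from_quat(s["tcp_rot"]).as_matrix(); p=s["ee_pos"]; d=np.array([*xy,z])-p
    cur=np.degrees(np.arctan2(R[1,1],R[0,1])); da=(yaw-cur+90)%180-90
    print("t",round(s["t"],2),"p",p.round(4),"yaw",cur.round(1),"tilt",R[:,2].round(3),"F",s["wrist_force"].round(1),"Tq",s["wrist_torque"].round(2),"gap",round(s["finger_gap"]*94,1),"q1,7",s["qpos"][[0,6]].round(2))
    print("shift now",(R.T@d/.075).round(3),"az",round(-np.radians(da)/2,3))
    c,sn=np.cos(np.radians(da)),np.sin(np.radians(da)); W=np.array([[c,-sn,0],[sn,c,0],[0,0,1]])
    print("shift if turned first",((W@R).T@d/.075).round(3))
E
python3 -m handwheel '[{"tx":-0.482,"ty":-0.363,"gripper":-0.5},{"tx":-0.482,"ty":-0.363,"gripper":-0.5},{"tx":-0.482,"ty":-0.363,"gripper":-0.5},{"tx":-0.482,"ty":-0.363,"gripper":-0.5},{"tx":-0.482,"ty":-0.363,"gripper":-0.5},{"tx":-0.482,"ty":-0.363,"gripper":-0.5},{"tx":-0.482,"ty":-0.363,"gripper":-0.5},{"tx":-0.482,"ty":-0.363,"gripper":-0.5}]' 20
python3 -c "
from h import *
plan((.518,-.2485),.15,-8)"
```

```text
t 1.5 p [0.2745 0.6166 0.2054] yaw 66.0 tilt [-0. -0. -1.] F [ 0.3  0.  -1.3] Tq [ 0.04 -0.05  0.04] gap 93.7 q1,7 [-1.3  -0.07]
shift now [-7.658 -9.217  0.74 ] az 0.646
shift if turned first [-10.971   4.821   0.739]$[0]: bad value
```

```bash
python3 -m handwheel '[{"tx":-0.482,"ty":-0.363,"tz":0,"ax":0,"ay":0,"az":0,"gripper":-0.5},{"tx":-0.482,"ty":-0.363,"tz":0,"ax":0,"ay":0,"az":0,"gripper":-0.5},{"tx":-0.482,"ty":-0.363,"tz":0,"ax":0,"ay":0,"az":0,"gripper":-0.5},{"tx":-0.482,"ty":-0.363,"tz":0,"ax":0,"ay":0,"az":0,"gripper":-0.5},{"tx":-0.482,"ty":-0.363,"tz":0,"ax":0,"ay":0,"az":0,"gripper":-0.5},{"tx":-0.482,"ty":-0.363,"tz":0,"ax":0,"ay":0,"az":0,"gripper":-0.5},{"tx":-0.482,"ty":-0.363,"tz":0,"ax":0,"ay":0,"az":0,"gripper":-0.5},{"tx":-0.482,"ty":-0.363,"tz":0,"ax":0,"ay":0,"az":0,"gripper":-0.5}]' 20
python3 -c "
from h import *
plan((.518,-.2485),.15,-8)"
```

```text
t: 2.5
ee_pos: [0.4507, 0.2987, 0.2057]
tcp_rot: [0.208, 0.978, 0.0, 0.0]
wrist_force: [0.1, 1.1, 0.1]
finger_gap: 0.747
gripper_force: 0.0
t 2.5 p [0.4507 0.2987 0.2057] yaw 66.0 tilt [ 0.  0. -1.] F [0.1 1.1 0.1] Tq [-0.03 -0.01 -0.02] gap 70.2 q1,7 [-0.89  0.5 ]
shift now [-3.786 -6.302  0.74 ] az 0.646
shift if turned first [-7.101  1.903  0.744]
```

```bash
python3 -m handwheel '[{"tx":-0.40,"ty":-0.66,"tz":0,"ax":0,"ay":0,"az":0,"gripper":-0.5},{"tx":-0.40,"ty":-0.66,"tz":0,"ax":0,"ay":0,"az":0,"gripper":-0.5},{"tx":-0.40,"ty":-0.66,"tz":0,"ax":0,"ay":0,"az":0,"gripper":-0.5},{"tx":-0.40,"ty":-0.66,"tz":0,"ax":0,"ay":0,"az":0,"gripper":-0.5},{"tx":-0.40,"ty":-0.66,"tz":0,"ax":0,"ay":0,"az":0,"gripper":-0.5},{"tx":-0.40,"ty":-0.66,"tz":0,"ax":0,"ay":0,"az":0,"gripper":-0.5},{"tx":-0.40,"ty":-0.66,"tz":0,"ax":0,"ay":0,"az":0,"gripper":-0.5},{"tx":-0.40,"ty":-0.66,"tz":0,"ax":0,"ay":0,"az":0,"gripper":-0.5}]' >/dev/null
python3 -m handwheel '[{"tx":0,"ty":0,"tz":0,"ax":0,"ay":0,"az":0.081,"gripper":-0.5},{"tx":0,"ty":0,"tz":0,"ax":0,"ay":0,"az":0.081,"gripper":-0.5},{"tx":0,"ty":0,"tz":0,"ax":0,"ay":0,"az":0.081,"gripper":-0.5},{"tx":0,"ty":0,"tz":0,"ax":0,"ay":0,"az":0.081,"gripper":-0.5},{"tx":0,"ty":0,"tz":0,"ax":0,"ay":0,"az":0.081,"gripper":-0.5},{"tx":0,"ty":0,"tz":0,"ax":0,"ay":0,"az":0.081,"gripper":-0.5},{"tx":0,"ty":0,"tz":0,"ax":0,"ay":0,"az":0.081,"gripper":-0.5},{"tx":0,"ty":0,"tz":0,"ax":0,"ay":0,"az":0.081,"gripper":-0.5}]' > /dev/null
python3 -c "
from h import *
plan((.518,-.2485),.10,-8)"
```

```text
t 4.5 p [ 0.5083 -0.1593  0.2056] yaw -8.6 tilt [ 0.  0. -1.] F [ 0.5 -0.5 -0.1] Tq [-0.03  0.04  0.  ] gap 70.8 q1,7 [-0.47  0.24]
shift now [-1.157  0.304  1.408] az -0.005
shift if turned first [-1.16   0.293  1.408]
```

```bash
python3 -m handwheel '[{"tx":-0.29,"ty":0.075,"tz":0.35,"ax":0,"ay":0,"az":0,"gripper":-0.5},{"tx":-0.29,"ty":0.075,"tz":0.35,"ax":0,"ay":0,"az":0,"gripper":-0.5},{"tx":-0.29,"ty":0.075,"tz":0.35,"ax":0,"ay":0,"az":0,"gripper":-0.5},{"tx":-0.29,"ty":0.075,"tz":0.35,"ax":0,"ay":0,"az":0,"gripper":-0.5},{"tx":0,"ty":0,"tz":0,"ax":0,"ay":0,"az":-0.092,"gripper":-0.5},{"tx":0,"ty":0,"tz":0,"ax":0,"ay":0,"az":-0.092,"gripper":-0.5},{"tx":0,"ty":0,"tz":0,"ax":0,"ay":0,"az":-0.092,"gripper":-0.5},{"tx":0,"ty":0,"tz":0,"ax":0,"ay":0,"az":-0.092,"gripper":-0.5}]' >/dev/null
python3 -m handwheel '[{"tx":0,"ty":0,"tz":0,"ax":0,"ay":0,"az":-0.092,"gripper":-0.5},{"tx":0,"ty":0,"tz":0,"ax":0,"ay":0,"az":-0.092,"gripper":-0.5},{"tx":0,"ty":0,"tz":0,"ax":0,"ay":0,"az":-0.092,"gripper":-0.5},{"tx":0,"ty":0,"tz":0,"ax":0,"ay":0,"az":-0.092,"gripper":-0.5},{"tx":0,"ty":0,"tz":0,"ax":0,"ay":0,"az":0,"gripper":-0.5},{"tx":0,"ty":0,"tz":0,"ax":0,"ay":0,"az":0,"gripper":-0.5},{"tx":0,"ty":0,"tz":0,"ax":0,"ay":0,"az":0,"gripper":-0.5},{"tx":0,"ty":0,"tz":0,"ax":0,"ay":0,"az":0,"gripper":-0.5}]' >/dev/null
python3 - <<'E'
from h import *
plan((.518,-.2485),.034,-8)
a=r.snapshot("scene")[205:325,160:320]; cv2.imwrite("pics/c3.png",cv2.resize(a,None,fx=5,fy=5,interpolation=cv2.INTER_CUBIC))
E
```

```text
t 6.5 p [ 0.5181 -0.2486  0.1004] yaw 76.0 tilt [-0. -0. -1.] F [ 0.4  0.3 -0.5] Tq [ 0.02 -0.03  0.01] gap 70.2 q1,7 [0.07 1.82]
shift now [0.002 0.001 0.886] az 0.733
shift if turned first [ 0.001 -0.002  0.886]
```

View pics/c3.png

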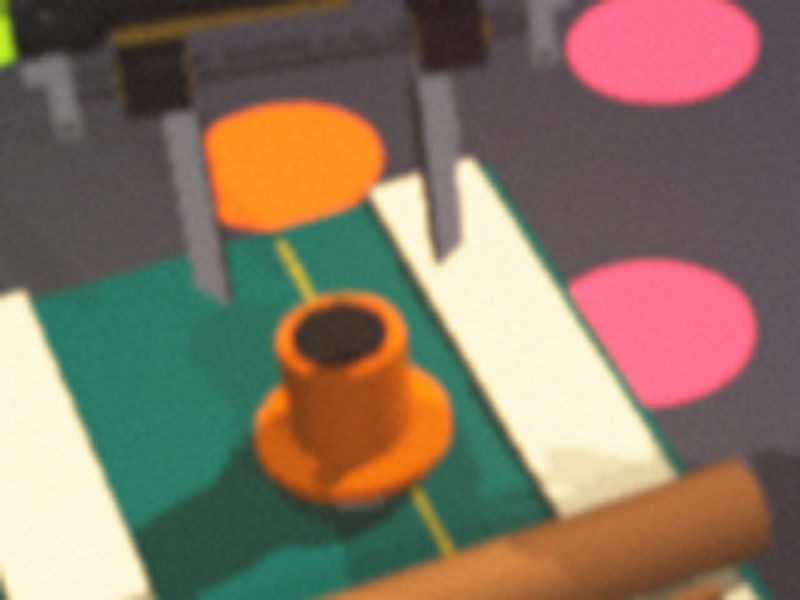

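The open fingers straddle the chuck, with tips at crop (220,295) and (445,255). I'll descend and do a centring squeeze.

```bash
python3 -m handwheel '[{"tx":0,"ty":0,"tz":0.222,"ax":0,"ay":0,"az":0,"gripper":-0.5},{"tx":0,"ty":0,"tz":0.222,"ax":0,"ay":0,"az":0,"gripper":-0.5},{"tx":0,"ty":0,"tz":0.222,"ax":0,"ay":0,"az":0,"gripper":-0.5},{"tx":0,"ty":0,"tz":0.222,"ax":0,"ay":0,"az":0,"gripper":-0.5},{"tx":0,"ty":0,"tz":0,"ax":0,"ay":0,"az":0,"gripper":0.3},{"tx":0,"ty":0,"tz":0,"ax":0,"ay":0,"az":0,"gripper":0.3},{"tx":0,"ty":0,"tz":0,"ax":0,"ay":0,"az":0,"gripper":0.3},{"tx":0,"ty":0,"tz":0,"ax":0,"ay":0,"az":0,"gripper":0.3}]' 8
python3 -m handwheel '[{"tx":0,"ty":0,"tz":0,"ax":0,"ay":0,"az":0,"gripper":0.3},{"tx":0,"ty":0,"tz":0,"ax":0,"ay":0,"az":0,"gripper":-0.3},{"tx":0,"ty":0,"tz":0,"ax":0,"ay":0,"az":0,"gripper":-0.3},{"tx":0,"ty":0,"tz":0,"ax":0,"ay":0,"az":0,"gripper":-0.3},{"tx":0,"ty":0,"tz":0,"ax":0,"ay":0,"az":0.092,"gripper":-0.3},{"tx":0,"ty":0,"tz":0,"ax":0,"ay":0,"az":0.092,"gripper":-0.3},{"tx":0,"ty":0,"tz":0,"ax":0,"ay":0,"az":0.092,"gripper":-0.3},{"tx":0,"ty":0,"tz":0,"ax":0,"ay":0,"az":0.092,"gripper":-0.3}]'
python3 -m handwheel '[{"tx":0,"ty":0,"tz":0,"ax":0,"ay":0,"az":0.092,"gripper":-0.3},{"tx":0,"ty":0,"tz":0,"ax":0,"ay":0,"az":0.092,"gripper":-0.3},{"tx":0,"ty":0,"tz":0,"ax":0,"ay":0,"az":0.092,"gripper":-0.3},{"tx":0,"ty":0,"tz":0,"ax":0,"ay":0,"az":0.092,"gripper":-0.3},{"tx":0,"ty":0,"tz":0,"ax":0,"ay":0,"az":0,"gripper":0.3},{"tx":0,"ty":0,"tz":0,"ax":0,"ay":0,"az":0,"gripper":0.3},{"tx":0,"ty":0,"tz":0,"ax":0,"ay":0,"az":0,"gripper":0.3},{"tx":0,"ty":0,"tz":0,"ax":0,"ay":0,"az":0,"gripper":0.3}]' 30
python3 -c "
from h import *
plan((.5194,.194),.25,68)"
```

```text
t: 7.55
ee_pos: [0.5185, -0.2489, 0.0345]
tcp_rot: [0.121, 0.993, -0.0, 0.001]
wrist_force: [-0.2, -1.1, 2.4]
finger_gap: 0.49
gripper_force: 8.0
t: 8.55
ee_pos: [0.5181, -0.2486, 0.0338]
tcp_rot: [0.473, 0.881, -0.0, -0.0]
wrist_force: [0.3, -0.4, 0.1]
finger_gap: 0.649
gripper_force: 0.0
t: 9.55
ee_pos: [0.518, -0.2488, 0.0339]
tcp_rot: [0.756, 0.655, 0.0, -0.0]
wrist_force: [-0.0, 0.0, -2.5]
finger_gap: 0.487
gripper_force: 30.0
t 9.55 p [ 0.518  -0.2488  0.0339] yaw -8.2 tilt [-0.  0. -1.] F [-0.   0.  -2.5] Tq [-0.04  0.08 -0.01] gap 45.8 q1,7 [-0.18  0.67]
shift now [ 5.846 -0.823 -2.881] az -0.665
shift if turned first [ 2.194  5.481 -2.882]
```

```bash
python3 -m handwheel '[{"tx":0,"ty":0,"tz":-0.57,"ax":0,"ay":0,"az":0,"gripper":0.3},{"tx":0,"ty":0,"tz":-0.57,"ax":0,"ay":0,"az":0,"gripper":0.3},{"tx":0,"ty":0,"tz":-0.57,"ax":0,"ay":0,"az":0,"gripper":0.3},{"tx":0,"ty":0,"tz":-0.57,"ax":0,"ay":0,"az":0,"gripper":0.3},{"tx":0.55,"ty":-0.08,"tz":-0.1,"ax":0,"ay":0,"az":0,"gripper":0.3},{"tx":0.55,"ty":-0.08,"tz":0,"ax":0,"ay":0,"az":0,"gripper":0.3},{"tx":0.55,"ty":-0.08,"tz":0,"ax":0,"ay":0,"az":0,"gripper":0.3},{"tx":0.55,"ty":-0.08,"tz":0,"ax":0,"ay":0,"az":0,"gripper":0.3}]'
python3 -m handwheel '[{"tx":0.55,"ty":-0.08,"tz":0,"ax":0,"ay":0,"az":0,"gripper":0.3},{"tx":0.55,"ty":-0.08,"tz":0,"ax":0,"ay":0,"az":0,"gripper":0.3},{"tx":0.55,"ty":-0.08,"tz":0,"ax":0,"ay":0,"az":0,"gripper":0.3},{"tx":0.55,"ty":-0.08,"tz":0,"ax":0,"ay":0,"az":0,"gripper":0.3},{"tx":0,"ty":0,"tz":0,"ax":0,"ay":0,"az":-0.083,"gripper":0.3},{"tx":0,"ty":0,"tz":0,"ax":0,"ay":0,"az":-0.083,"gripper":0.3},{"tx":0,"ty":0,"tz":0,"ax":0,"ay":0,"az":-0.083,"gripper":0.3},{"tx":0,"ty":0,"tz":0,"ax":0,"ay":0,"az":-0.083,"gripper":0.3}]' >/dev/null
python3 -m handwheel '[{"tx":0,"ty":0,"tz":0,"ax":0,"ay":0,"az":-0.083,"gripper":0.3},{"tx":0,"ty":0,"tz":0,"ax":0,"ay":0,"az":-0.083,"gripper":0.3},{"tx":0,"ty":0,"tz":0,"ax":0,"ay":0,"az":-0.083,"gripper":0.3},{"tx":0,"ty":0,"tz":0,"ax":0,"ay":0,"az":-0.083,"gripper":0.3},{"tx":0,"ty":0,"tz":0,"ax":0,"ay":0,"az":0,"gripper":0.3},{"tx":0,"ty":0,"tz":0,"ax":0,"ay":0,"az":0,"gripper":0.3},{"tx":0,"ty":0,"tz":0,"ax":0,"ay":0,"az":0,"gripper":0.3},{"tx":0,"ty":0,"tz":0,"ax":0,"ay":0,"az":0,"gripper":0.3}]' >/dev/null
python3 - <<'E'
from h import *
plan((.5194,.194),.146,68)
for c in("scene","top"):
    im=r.snapshot(c); cv2.imwrite(f"pics/{c}1.png",im)
    p=r.sense()["ee_pos"]; print(c,"chuck flange centre predicted",proj(c,[p[0],p[1],p[2]-.026+.016]))
    if c=="scene":
        u,v=proj(c,p-[0,0,.01])[0].astype(int); cv2.imwrite("pics/c4.png",cv2.resize(im[v-50:v+50,u-60:u+60],None,fx=6,fy=6,interpolation=cv2.INTER_CUBIC)); print(u,v)
E
```

```text
t: 10.55
ee_pos: [0.5178, -0.0807, 0.2125]
tcp_rot: [0.756, 0.655, 0.0, -0.0]
wrist_force: [0.4, -0.0, -2.7]
finger_gap: 0.483
gripper_force: 30.0
t 12.55 p [0.5179 0.0848 0.2124] yaw 67.8 tilt [-0. -0. -1.] F [-0.5 -1.  -3.1] Tq [ 0.03 -0.04  0.02] gap 45.7 q1,7 [-0.79  1.03]
shift now [0.532 1.355 0.885] az -0.002
shift if turned first [0.527 1.357 0.885]
scene chuck flange centre predicted [[386.61605236 161.08788426]]
386 161
top chuck flange centre predicted [[211.35294795 274.55458874]]
```

View pics/c4.png

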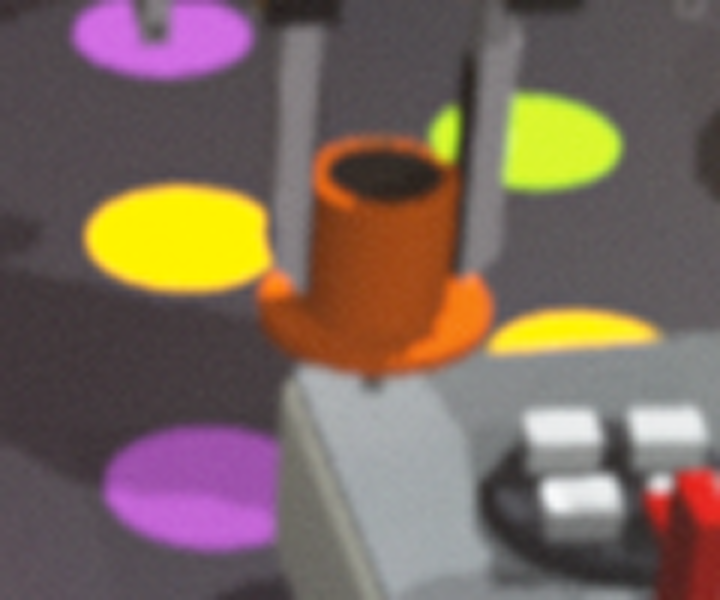

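The narrow key bar now shows under the flange at crop (373,382), pointing almost straight at the camera. The flange sits about 2 px right of its predicted position, so the scene camera is biased.

```bash
python3 - <<'E'
from h import *
p=r.sense()["ee_pos"]; z0=p[2]-.026
th=np.linspace(0,2*np.pi,90)
for c in("scene","top"):
    im=cv2.imread(f"pics/{c}1.png"); h=cv2.cvtColor(im,cv2.COLOR_BGR2HSV)
    m=((h[...,0]>3)&(h[...,0]<17)&(h[...,1]>170)).astype(np.uint8)
    u,v=proj(c,[p[0],p[1],z0+.02])[0].astype(int); k=np.zeros_like(m); cv2.circle(k,(u,v),36,1,-1); m&=k
    n,l,st,ce=cv2.connectedComponentsWithStats(m); i=1+st[1:,4].argmax()
    x,y,w,hh=st[i][:4]
    P=np.vstack([proj(c,np.c_[p[0]+.036*np.cos(th),p[1]+.036*np.sin(th),0*th+z0+z]) for z in(.010,.016)])
    Q=proj(c,np.c_[p[0]+.023*np.cos(th),p[1]+.023*np.sin(th),0*th+z0+.06]); A=np.vstack([P,Q])
    print(c,"meas",[x,x+w,y,y+hh],"pred all",A.min(0),A.max(0))
px=np.array([373,382])/6+[326,111]
X=ray("scene",px-[2,0],z0+.004); v=X[:2]-p[:2]; print("key end",v,np.degrees(np.arctan2(v[1],v[0])))
o=-M["scene"]["R"].T@M["scene"]["t"]; v=o[:2]-p[:2]; print("cam az",np.degrees(np.arctan2(v[1],v[0])))
E
```

```text
scene meas [np.int32(369), np.int32(408), np.int32(135), np.int32(173)] pred all [367.10864007 133.97467681] [406.05516176 174.22681747]Traceback (most recent call last):
  File "<stdin>", line 8, in <module>
ValueError: attempt to get argmax of an empty sequence
```

```bash
python3 - <<'E'
from h import *
p=r.sense()["ee_pos"]; z0=p[2]-.026
px=np.array([373,382])/6+[326,111]
for du in(1.5,2,2.5):
  X=ray("scene",px-[du,0],z0+.003); v=X[:2]-p[:2]; print("key end",v.round(4),np.degrees(np.arctan2(v[1],v[0])))
o=-M["scene"]["R"].T@M["scene"]["t"]; v=o[:2]-p[:2]; print("cam az",np.degrees(np.arctan2(v[1],v[0])))
plan((.519,.192),.140,67.8)
E
```

```text
key end [ 0.0226 -0.0137] -31.305775266705073
key end [ 0.0222 -0.0146] -33.293526368668736
key end [ 0.0217 -0.0154] -35.27032815421205
cam az -35.81564707512574
t 12.65 p [0.518  0.0848 0.2124] yaw 67.8 tilt [-0. -0. -1.] F [ 0.1 -0.3 -2.1] Tq [ 0.02  0.   -0.05] gap 45.7 q1,7 [-0.79  1.03]
shift now [0.527 1.328 0.965] az 0.0
shift if turned first [0.527 1.328 0.965]
```

```bash
python3 -m handwheel '[{"tx":0.132,"ty":0.332,"tz":0,"ax":0,"ay":0,"az":0,"gripper":0.3},{"tx":0.132,"ty":0.332,"tz":0,"ax":0,"ay":0,"az":0,"gripper":0.3},{"tx":0.132,"ty":0.332,"tz":0,"ax":0,"ay":0,"az":0,"gripper":0.3},{"tx":0.132,"ty":0.332,"tz":0,"ax":0,"ay":0,"az":0,"gripper":0.3},{"tx":0,"ty":0,"tz":0.3,"ax":0,"ay":0,"az":-0.058,"gripper":0.3},{"tx":0,"ty":0,"tz":0.3,"ax":0,"ay":0,"az":0,"gripper":0.3},{"tx":0,"ty":0,"tz":0.3,"ax":0,"ay":0,"az":0,"gripper":0.3},{"tx":0,"ty":0,"tz":0,"ax":0,"ay":0,"az":0,"gripper":0.3}]' >/dev/null
python3 -c "
from h import *
plan((.519,.192),.136,74)"
```

```text
t 13.65 p [0.518  0.1916 0.1437] yaw 74.5 tilt [-0.002 -0.002 -1.   ] F [-0.2  0.4 -2.8] Tq [-0.   -0.04  0.07] gap 46.0 q1,7 [-0.87  1.01]
shift now [-0.011  0.009  0.103] az 0.004
shift if turned first [-0.011  0.009  0.103]
```

```bash
python3 -m handwheel '[{"tx":-0.01,"ty":0.008,"tz":0.03,"ax":0,"ay":0,"az":0,"gripper":0.3},{"tx":0,"ty":0,"tz":0.03,"ax":0,"ay":0,"az":0,"gripper":0.3},{"tx":0,"ty":0,"tz":0.03,"ax":0,"ay":0,"az":0,"gripper":0.3},{"tx":0,"ty":0,"tz":0.02,"ax":0,"ay":0,"az":0,"gripper":0.3},{"tx":0,"ty":0,"tz":0.02,"ax":0,"ay":0,"az":0,"gripper":0.3},{"tx":0,"ty":0,"tz":0.015,"ax":0,"ay":0,"az":0,"gripper":0.3},{"tx":0,"ty":0,"tz":0,"ax":0,"ay":0,"az":0,"gripper":0.3},{"tx":0,"ty":0,"tz":0,"ax":0,"ay":0,"az":0,"gripper":0.3}]'
python3 -c "
from h import *
plan((.519,.192),.136,74)"
```

```text
t: 14.65
ee_pos: [0.5197, 0.1923, 0.134]
tcp_rot: [0.135, 0.991, -0.0, -0.0]
wrist_force: [0.2, 0.5, -2.7]
finger_gap: 0.484
gripper_force: 30.0
t 14.65 p [0.5197 0.1923 0.134 ] yaw 74.5 tilt [-0. -0. -1.] F [ 0.2  0.5 -2.7] Tq [ 0.02  0.02 -0.01] gap 45.5 q1,7 [-0.86  1.02]
shift now [ 0.008 -0.007 -0.027] az 0.004
shift if turned first [ 0.008 -0.007 -0.027]
```

No contact force 2 mm below the pad tops, so the key is probably dropping in. Continuing gently.

```bash
python3 -m handwheel '[{"tx":0,"ty":0,"tz":0.014,"ax":0,"ay":0,"az":0,"gripper":0.3},{"tx":0,"ty":0,"tz":0.014,"ax":0,"ay":0,"az":0,"gripper":0.3},{"tx":0,"ty":0,"tz":0.014,"ax":0,"ay":0,"az":0,"gripper":0.3},{"tx":0,"ty":0,"tz":0,"ax":0,"ay":0,"az":0,"gripper":0.3},{"tx":0,"ty":0,"tz":0,"ax":0,"ay":0,"az":0,"gripper":0.3},{"tx":0,"ty":0,"tz":0,"ax":0,"ay":0,"az":0,"gripper":0.3},{"tx":0,"ty":0,"tz":0,"ax":0,"ay":0,"az":0,"gripper":0.3},{"tx":0,"ty":0,"tz":0,"ax":0,"ay":0,"az":0,"gripper":0.3}]'
python3 -c "
from h import *
plan((.519,.192),.126,74)"
```

```text
t: 15.65
ee_pos: [0.5197, 0.1923, 0.1308]
tcp_rot: [0.135, 0.991, -0.0, -0.0]
wrist_force: [0.2, -0.4, -2.4]
finger_gap: 0.481
gripper_force: 30.0
t 15.65 p [0.5197 0.1923 0.1308] yaw 74.5 tilt [-0. -0. -1.] F [ 0.2 -0.4 -2.4] Tq [-0.    0.   -0.01] gap 45.3 q1,7 [-0.86  1.02]
shift now [ 0.008 -0.007  0.065] az 0.004
shift if turned first [ 0.008 -0.007  0.065]
```

```bash
python3 -m handwheel '[{"tx":0,"ty":0,"tz":0.014,"ax":0,"ay":0,"az":0,"gripper":0.3},{"tx":0,"ty":0,"tz":0.014,"ax":0,"ay":0,"az":0,"gripper":0.3},{"tx":0,"ty":0,"tz":0.014,"ax":0,"ay":0,"az":0,"gripper":0.3},{"tx":0,"ty":0,"tz":0.014,"ax":0,"ay":0,"az":0,"gripper":0.3},{"tx":0,"ty":0,"tz":0.014,"ax":0,"ay":0,"az":0,"gripper":0.3},{"tx":0,"ty":0,"tz":0,"ax":0,"ay":0,"az":0,"gripper":0.3},{"tx":0,"ty":0,"tz":0,"ax":0,"ay":0,"az":0,"gripper":0.3},{"tx":0,"ty":0,"tz":0,"ax":0,"ay":0,"az":0,"gripper":0.3}]'
python3 -c "
from h import *
plan((.519,.192),.126,74)"
```

```text
t: 16.65
ee_pos: [0.5198, 0.1924, 0.1257]
tcp_rot: [0.135, 0.991, 0.0, 0.0]
wrist_force: [-1.1, 0.1, 2.3]
finger_gap: 0.482
gripper_force: 30.0
t 16.65 p [0.5198 0.1924 0.1257] yaw 74.5 tilt [ 0.  0. -1.] F [-1.1  0.1  2.3] Tq [-0.16  0.33  0.01] gap 45.3 q1,7 [-0.85  1.02]
shift now [ 0.009 -0.008 -0.004] az 0.004
shift if turned first [ 0.009 -0.008 -0.004]
```

Contact (about 5 N) appears exactly at the home depth. Releasing, lifting clear and checking.

```bash
python3 -m handwheel '[{"tx":0,"ty":0,"tz":0,"ax":0,"ay":0,"az":0,"gripper":-0.3},{"tx":0,"ty":0,"tz":0,"ax":0,"ay":0,"az":0,"gripper":-0.3},{"tx":0,"ty":0,"tz":0,"ax":0,"ay":0,"az":0,"gripper":-0.3},{"tx":0,"ty":0,"tz":-0.3,"ax":0,"ay":0,"az":0,"gripper":-0.3},{"tx":0,"ty":0,"tz":-0.5,"ax":0,"ay":0,"az":0,"gripper":-0.3},{"tx":0,"ty":0,"tz":-0.5,"ax":0,"ay":0,"az":0,"gripper":-0.3},{"tx":0,"ty":0,"tz":0,"ax":0,"ay":0,"az":0,"gripper":-0.3},{"tx":0,"ty":0,"tz":0,"ax":0,"ay":0,"az":0,"gripper":-0.3}]'
python3 - <<'E'
from h import *
im=r.snapshot("scene"); cv2.imwrite("pics/scene2.png",im); cv2.imwrite("pics/c5.png",cv2.resize(im[130:270,360:500],None,fx=4.2,fy=4.2,interpolation=cv2.INTER_CUBIC))
p=np.array([.5197,.1923]); w=np.radians(-22)
for a in(-20,-23): w=np.radians(a); print(p+.0755*np.array([np.cos(w),np.sin(w)]))
t=p+.0755*np.array([np.cos(w),np.sin(w)])
plan(t,.190,68)
E
```

```text
t: 17.65
ee_pos: [0.5195, 0.1924, 0.2226]
tcp_rot: [0.135, 0.991, -0.0, -0.0]
wrist_force: [-0.4, -0.1, 0.5]
finger_gap: 0.655
gripper_force: 0.0
[0.59064679 0.16647748]
[0.58919812 0.1627998 ]
t 17.7 p [0.5193 0.1922 0.2222] yaw 74.5 tilt [-0.001 -0.001 -1.   ] F [0.2 0.2 0. ] Tq [ 0.02 -0.   -0.  ] gap 61.4 q1,7 [-0.9   0.96]
shift now [-1.004 -0.128  0.429] az 0.057
shift if turned first [-1.012 -0.014  0.429]
```

View pics/c5.png

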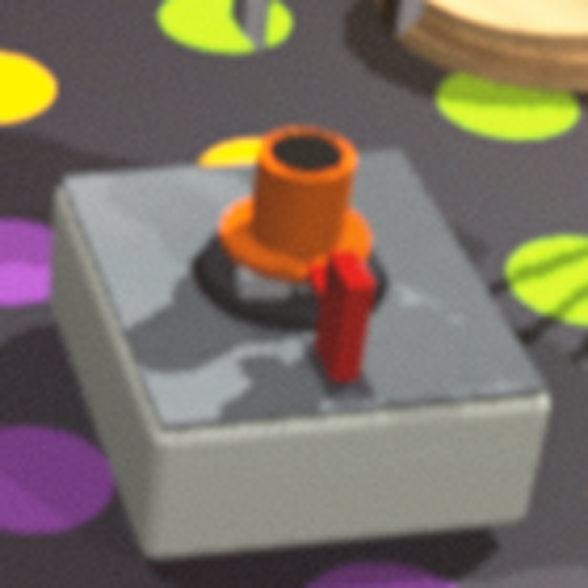

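The flange sits level on the pads at crop (295,240), and the red lock tab is clear of it at (345,310). Next I pinch the tab.

```bash
python3 -m handwheel '[{"tx":0,"ty":0,"tz":0,"ax":0,"ay":0,"az":0.053,"gripper":-0.1},{"tx":-0.336,"ty":-0.005,"tz":0,"ax":0,"ay":0,"az":0,"gripper":-0.1},{"tx":-0.336,"ty":-0.005,"tz":0,"ax":0,"ay":0,"az":0,"gripper":-0.1},{"tx":-0.336,"ty":-0.005,"tz":0,"ax":0,"ay":0,"az":0,"gripper":-0.1},{"tx":0,"ty":0,"tz":0.3,"ax":0,"ay":0,"az":0,"gripper":-0.1},{"tx":0,"ty":0,"tz":0.3,"ax":0,"ay":0,"az":0,"gripper":-0.1},{"tx":0,"ty":0,"tz":0,"ax":0,"ay":0,"az":0,"gripper":-0.1},{"tx":0,"ty":0,"tz":0,"ax":0,"ay":0,"az":0,"gripper":-0.1}]' >/dev/null
python3 - <<'E'
from h import *
plan((.5892,.1640),.120,68.5)
im=r.snapshot("scene"); cv2.imwrite("pics/c6.png",cv2.resize(im[130:270,360:500],None,fx=4.2,fy=4.2,interpolation=cv2.INTER_CUBIC))
E
```

```text
t 18.7 p [0.5898 0.1634 0.1783] yaw 68.4 tilt [-0. -0. -1.] F [ 0.1 -0.6  0.1] Tq [ 0.04 -0.   -0.02] gap 51.3 q1,7 [-0.78  1.02]
shift now [0.01  0.005 0.778] az -0.001
shift if turned first [0.01  0.005 0.778]
```

View pics/c6.png

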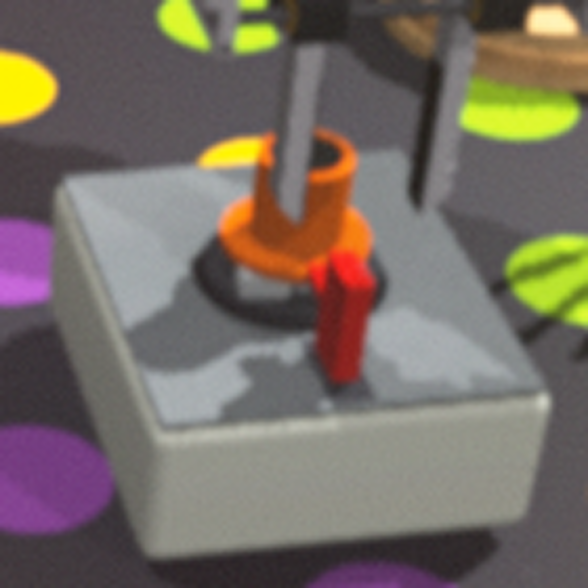

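The fingertips at crop (295,215) and (425,205) straddle the tab. Descending and pinching.

```bash
python3 -m handwheel '[{"tx":0.01,"ty":0.005,"tz":0.19,"ax":0,"ay":0,"az":0,"gripper":-0.1},{"tx":0,"ty":0,"tz":0.19,"ax":0,"ay":0,"az":0,"gripper":-0.1},{"tx":0,"ty":0,"tz":0.19,"ax":0,"ay":0,"az":0,"gripper":-0.1},{"tx":0,"ty":0,"tz":0.19,"ax":0,"ay":0,"az":0,"gripper":-0.1},{"tx":0,"ty":0,"tz":0,"ax":0,"ay":0,"az":0,"gripper":0.9},{"tx":0,"ty":0,"tz":0,"ax":0,"ay":0,"az":0,"gripper":0.9},{"tx":0,"ty":0,"tz":0,"ax":0,"ay":0,"az":0,"gripper":0.9},{"tx":0,"ty":0,"tz":0,"ax":0,"ay":0,"az":0,"gripper":0.9}]' 15
```

```text
t: 19.75
ee_pos: [0.59, 0.1658, 0.1218]
tcp_rot: [0.187, 0.982, 0.001, 0.001]
wrist_force: [8.8, 19.4, -8.8]
finger_gap: 0.16
gripper_force: 10.4
```

```bash
python3 -m handwheel '[{"tx":0,"ty":0.03,"tz":0,"ax":0,"ay":0,"az":0,"gripper":0.9},{"tx":0,"ty":0,"tz":0,"ax":0,"ay":0,"az":0,"gripper":0.9},{"tx":0.04,"ty":0,"tz":0,"ax":0,"ay":0,"az":0,"gripper":0.9},{"tx":0.04,"ty":0,"tz":0,"ax":0,"ay":0,"az":0,"gripper":0.9},{"tx":0.04,"ty":0,"tz":0,"ax":0,"ay":0,"az":0,"gripper":0.9},{"tx":0.04,"ty":0,"tz":0,"ax":0,"ay":0,"az":0,"gripper":0.9},{"tx":0,"ty":0,"tz":0,"ax":0,"ay":0,"az":0,"gripper":0.9},{"tx":0,"ty":0,"tz":0,"ax":0,"ay":0,"az":0,"gripper":0.9}]' 25
python3 -c "
from h import *
plan((.519,.192),.126,68.5)"
```

```text
t: 20.75
ee_pos: [0.5786, 0.171, 0.1215]
tcp_rot: [0.187, 0.982, 0.0, 0.0]
wrist_force: [0.8, 2.8, 7.4]
finger_gap: 0.151
gripper_force: 25.0
t 20.75 p [0.5786 0.171  0.1215] yaw 68.4 tilt [ 0.     0.001 -1.   ] F [0.8 2.8 7.4] Tq [ 0.8  -0.14  0.28] gap 14.2 q1,7 [-0.78  1.04]
shift now [ 0.842 -0.031 -0.06 ] az -0.001
shift if turned first [ 0.843 -0.03  -0.06 ]
```

```bash
python3 -m handwheel '[{"tx":0.03,"ty":0.005,"tz":0,"ax":0,"ay":0,"az":0,"gripper":0.9},{"tx":0.03,"ty":0,"tz":0,"ax":0,"ay":0,"az":0,"gripper":0.9},{"tx":0.02,"ty":0,"tz":0,"ax":0,"ay":0,"az":0,"gripper":0.9},{"tx":0,"ty":0,"tz":0,"ax":0,"ay":0,"az":0,"gripper":0.9},{"tx":0,"ty":0,"tz":0,"ax":0,"ay":0,"az":0,"gripper":0.9},{"tx":0,"ty":0,"tz":0,"ax":0,"ay":0,"az":0,"gripper":0.9},{"tx":0,"ty":0,"tz":0,"ax":0,"ay":0,"az":0,"gripper":0.9},{"tx":0,"ty":0,"tz":0,"ax":0,"ay":0,"az":0,"gripper":0.9}]'
python3 -c "
from h import *
plan((.519,.192),.126,68.5)"
```

```text
t: 21.75
ee_pos: [0.5774, 0.1714, 0.1219]
tcp_rot: [0.188, 0.982, 0.0, 0.004]
wrist_force: [27.5, -3.2, -11.1]
finger_gap: 0.145
gripper_force: 25.0
t 21.75 p [0.5774 0.1714 0.1219] yaw 68.3 tilt [ 0.008 -0.001 -1.   ] F [ 27.5  -3.2 -11.1] Tq [-1.13 -6.18  0.26] gap 13.6 q1,7 [-0.79  1.03]
shift now [ 0.825 -0.032 -0.061] az -0.002
shift if turned first [ 0.825 -0.03  -0.061]
```

```bash
python3 -m handwheel '[{"tx":-0.05,"ty":0,"tz":0,"ax":0,"ay":0,"az":0,"gripper":0.9},{"tx":0,"ty":0,"tz":0,"ax":0,"ay":0,"az":0,"gripper":0.4},{"tx":0,"ty":0,"tz":0,"ax":0,"ay":0,"az":0,"gripper":0.4},{"tx":0,"ty":0,"tz":0,"ax":0,"ay":0,"az":0,"gripper":0.4},{"tx":0,"ty":0,"tz":-0.4,"ax":0,"ay":0,"az":0,"gripper":0.4},{"tx":0,"ty":0,"tz":-0.6,"ax":0,"ay":0,"az":0,"gripper":0.4},{"tx":-0.6,"ty":0,"tz":-0.4,"ax":0,"ay":0,"az":0,"gripper":0.4},{"tx":-0.6,"ty":0,"tz":0,"ax":0,"ay":0,"az":0,"gripper":0.4}]'
python3 - <<'E'
from h import *
s=r.snapshot("scene"); t=r.snapshot("top")
cv2.imwrite("pics/c7.png",np.hstack([cv2.resize(s[150:240,390:475],(400,424),interpolation=cv2.INTER_CUBIC),cv2.resize(t[225:310,125:205],(400,424),interpolation=cv2.INTER_CUBIC)]))
for d in r.outline_of("top","lock_tab")[:2]: print(d["p"],d["pixel"],ray("top",d["pixel"],.145)[:2])
plan((.519,.192),.126,68.5)
E
```

```text
t: 22.75
ee_pos: [0.6623, 0.1391, 0.2291]
tcp_rot: [0.187, 0.982, 0.001, 0.002]
wrist_force: [-0.8, 0.3, -0.4]
finger_gap: 0.299
gripper_force: 0.0
0.59 [173.6, 250.6] [0.56735509 0.16545758]
t 22.9 p [0.6614 0.1371 0.2256] yaw 68.3 tilt [-0.    -0.001 -1.   ] F [ 0.1  0.3 -0.8] Tq [-0.01  0.05 -0.03] gap 28.3 q1,7 [-0.69  1.1 ]
shift now [ 2.035 -0.021  1.327] az -0.002
shift if turned first [ 2.035 -0.013  1.327]
```

View pics/c7.png

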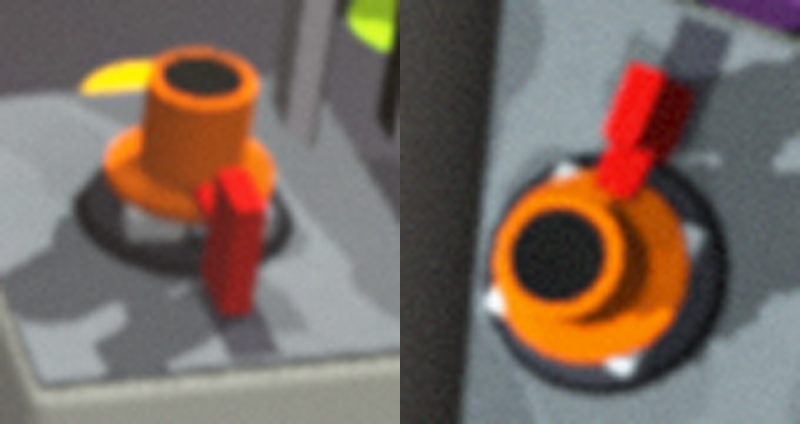

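```bash
python3 - <<'E'
from h import *
s=np.array([.519,.192]); w=np.radians(-21.5); u=np.array([np.cos(w),np.sin(w)])
a0=cv2.imread("pics/top0.png"); a1=r.snapshot("top")
for im in(a0,a1):
    h=cv2.cvtColor(im,cv2.COLOR_BGR2HSV); m=(((h[...,0]<4)|(h[...,0]>176))&(h[...,1]>180)&(h[...,2]>200)).astype(np.uint8); m[:,:140]=0; m[:,210:]=0; m[:225]=0; m[300:]=0
    n,l,st,ce=cv2.connectedComponentsWithStats(m); i=1+st[1:,4].argmax()
    ys,xs=np.nonzero(l==i); P=np.array([ray("top",(x,y),.145)[:2] for x,y in zip(xs,ys)])
    q=(P-s)@u; print(st[i,4],"far",np.percentile(q,97),"mean",q.mean())
E
```

```text
170 far 0.08686617790057036 mean 0.06430814124600989
165 far 0.07429591231928977 mean 0.05203587917114503
```

The tongue reaches over the flange (right half, (620,170)), and the measured tab position fits closed to within about 1 mm. To be certain, I'll push once from behind with shut fingers.

```bash
python3 -m handwheel '[{"tx":0.27,"ty":-0.01,"tz":0,"ax":0,"ay":0,"az":0,"gripper":1},{"tx":0.27,"ty":-0.01,"tz":0,"ax":0,"ay":0,"az":0,"gripper":1},{"tx":0,"ty":0,"tz":0.44,"ax":0,"ay":0,"az":0,"gripper":1},{"tx":0,"ty":0,"tz":0.44,"ax":0,"ay":0,"az":0,"gripper":1},{"tx":0,"ty":0,"tz":0.44,"ax":0,"ay":0,"az":0,"gripper":1},{"tx":0.15,"ty":0,"tz":0,"ax":0,"ay":0,"az":0,"gripper":1},{"tx":0.15,"ty":0,"tz":0,"ax":0,"ay":0,"az":0,"gripper":1},{"tx":0,"ty":0,"tz":0,"ax":0,"ay":0,"az":0,"gripper":1}]' 10
python3 -m handwheel '[{"tx":0.04,"ty":0,"tz":0,"ax":0,"ay":0,"az":0,"gripper":1},{"tx":0.04,"ty":0,"tz":0,"ax":0,"ay":0,"az":0,"gripper":1},{"tx":0.03,"ty":0,"tz":0,"ax":0,"ay":0,"az":0,"gripper":1},{"tx":0,"ty":0,"tz":0,"ax":0,"ay":0,"az":0,"gripper":1},{"tx":0,"ty":0,"tz":0,"ax":0,"ay":0,"az":0,"gripper":1},{"tx":0,"ty":0,"tz":0,"ax":0,"ay":0,"az":0,"gripper":1},{"tx":0,"ty":0,"tz":0,"ax":0,"ay":0,"az":0,"gripper":1},{"tx":0,"ty":0,"tz":0,"ax":0,"ay":0,"az":0,"gripper":1}]'
python3 -c "
from h import *
plan((.519,.192),.126,68.5)"
```

```text
t: 23.95
ee_pos: [0.6009, 0.1616, 0.1287]
tcp_rot: [0.187, 0.982, 0.001, 0.0]
wrist_force: [-0.5, -0.1, 0.2]
finger_gap: 0.006
gripper_force: 0.0
t: 24.95
ee_pos: [0.5989, 0.1619, 0.1289]
tcp_rot: [0.188, 0.982, 0.001, 0.005]
wrist_force: [25.4, -6.6, -9.5]
finger_gap: 0.01
gripper_force: 13.2
t 24.95 p [0.5989 0.1619 0.1289] yaw 68.3 tilt [ 0.01  -0.001 -1.   ] F [25.4 -6.6 -9.5] Tq [-1.53 -6.26 -0.  ] gap 1.0 q1,7 [-0.76  1.06]
shift now [ 1.138 -0.022  0.027] az -0.002
shift if turned first [ 1.138 -0.018  0.027]
```

A firm stop with 25 N and no travel confirms it is fully closed. Backing off.

```bash
python3 -m handwheel '[{"tx":-0.3,"ty":0,"tz":0,"ax":0,"ay":0,"az":0,"gripper":1},{"tx":-0.3,"ty":0,"tz":0,"ax":0,"ay":0,"az":0,"gripper":1},{"tx":0,"ty":0,"tz":-0.5,"ax":0,"ay":0,"az":0,"gripper":1},{"tx":0,"ty":0,"tz":-0.5,"ax":0,"ay":0,"az":0,"gripper":1},{"tx":0,"ty":0,"tz":-0.5,"ax":0,"ay":0,"az":0,"gripper":1},{"tx":-0.5,"ty":0,"tz":0,"ax":0,"ay":0,"az":0,"gripper":1},{"tx":0,"ty":0,"tz":0,"ax":0,"ay":0,"az":0,"gripper":1},{"tx":0,"ty":0,"tz":0,"ax":0,"ay":0,"az":0,"gripper":1}]'
python3 - <<'E'
from h import *
im=r.snapshot("scene"); cv2.imwrite("pics/final.png",im)
E
```

```text
t: 25.95
ee_pos: [0.6701, 0.1331, 0.2395]
tcp_rot: [0.188, 0.982, -0.0, -0.0]
wrist_force: [-0.8, 0.1, -0.0]
finger_gap: 0.006
gripper_force: 0.0
```

View pics/final.png

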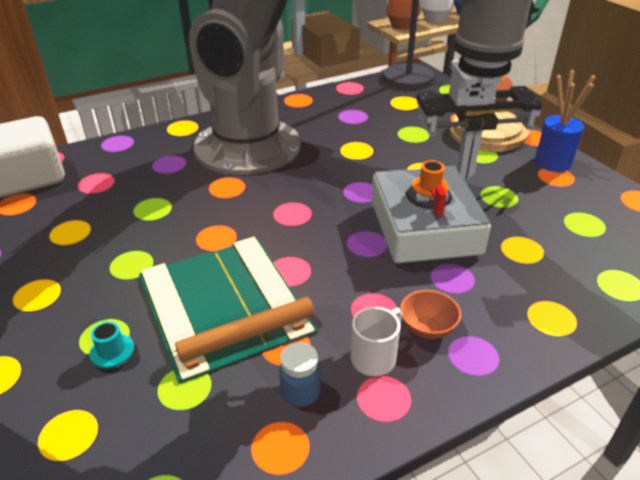

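The chuck is seated on the drive at (432,178) and the lock at (440,200) is closed against it. The bystanders are where they started and the gripper is clear.

```bash
python3 -c "
from plant import r
print(r.sign_off())"
```

```text
the job is handed in; nothing more can be done
None
```

The orange chuck is seated flush in the drive, the red lock is pushed to its stop with its tongue over the flange, the bystanders look unmoved in the last picture, and the job was handed in at about 26 s.

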